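Complete the sea-urchin growth series in the collection drawer

TASK

Complete the growth series of sea-urchin tests in the front row of the collection drawer: the largest already lies in the tray at one end, so put the four loose ones into the four empty trays, one in each, getting steadily smaller away from it, the smallest at the far end. Stand each mouth side down about the middle of its tray, and as they are brittle set them down rather than letting them drop.

Things in the scene. Friction and masses are not known exactly. Their poses are not given: they have to be found in the camera images.
- urchin_1: loose dried sea-urchin test (bare shell), the largest of the four loose ones: pale brownish-pink ribbed dome, 63 mm across at its widest (19 mm above its underside), 42 mm tall, flat mouth side down, dark dot on top, 12 to 64 g. Origin: centre of the underside, z up. Lies on the bench before the drawer, at any of four places, 25 mm clear all round
- urchin_2: loose dried sea-urchin test (bare shell), the second largest of the four loose ones: pale brownish-pink ribbed dome, 54 mm across at its widest (16 mm above its underside), 36 mm tall, flat mouth side down, dark dot on top, 12 to 64 g. Origin: centre of the underside, z up. Lies on the bench before the drawer, at any of four places, 25 mm clear all round
- urchin_3: loose dried sea-urchin test (bare shell), the third of the four loose ones: pale brownish-pink ribbed dome, 45 mm across at its widest (14 mm above its underside), 30 mm tall, flat mouth side down, dark dot on top, 12 to 64 g. Origin: centre of the underside, z up. Lies on the bench before the drawer, at any of four places, 25 mm clear all round
- urchin_4: loose dried sea-urchin test (bare shell), the smallest of the four loose ones: pale brownish-pink ribbed dome, 36 mm across at its widest (11 mm above its underside), 24 mm tall, flat mouth side down, dark dot on top, 12 to 64 g. Origin: centre of the underside, z up. Lies on the bench before the drawer, at any of four places, 25 mm clear all round
- tray_a: empty white card tray in the drawer's front row (one of four alike, shuffled), fixed: outside 114 mm along its x (drawer front to back), 82 mm along its y (along the row), walls 2 mm thick, 12 mm high, floor 3 mm thick. Origin: centre of its underside, z up, so a test in it stands 3 mm above the origin
- tray_b: empty white card tray in the drawer's front row (one of four alike, shuffled), fixed: outside 114 mm along its x (drawer front to back), 82 mm along its y (along the row), walls 2 mm thick, 12 mm high, floor 3 mm thick. Origin: centre of its underside, z up, so a test in it stands 3 mm above the origin
- tray_c: empty white card tray in the drawer's front row (one of four alike, shuffled), fixed: outside 114 mm along its x (drawer front to back), 82 mm along its y (along the row), walls 2 mm thick, 12 mm high, floor 3 mm thick. Origin: centre of its underside, z up, so a test in it stands 3 mm above the origin
- tray_d: empty white card tray in the drawer's front row (one of four alike, shuffled), fixed: outside 114 mm along its x (drawer front to back), 82 mm along its y (along the row), walls 2 mm thick, 12 mm high, floor 3 mm thick. Origin: centre of its underside, z up, so a test in it stands 3 mm above the origin
- tray_ref: fifth tray of that row, alike and fixed, at its left or right end by chance, with the largest test of the series (72 mm across, 48 mm tall) fixed in its middle. Origin and axes as for the empty trays; the row runs from here along its +y or its -y, tray centres 84 mm apart
- drawer: light wooden collection drawer on the bench, fixed: 272 mm along its x (front to back), 446 mm along its y, walls 11 mm thick, 48 mm high, inner floor 10 mm above the bench. Origin: centre of its underside; x points from its front (brass knobs, robot's side) to its back. The front row of trays is centred at x = -58 mm; the back row holds other finds that stay there

How it is judged:
By the outcome, as a careful person would: the job done as asked, in the order asked, and still so for the second after the job is handed in, with the robot touching nothing.
It also fails if it takes over 96 s, if anything falls off the work surface, if the arm or the gripper's body presses on something with over 40 N, if the wrist force passes 120 N, or if a joint passes its speed limit or range.

ROBOT

A 6-joint arm with a two-finger parallel gripper is mounted at the origin on the work surface. World frame = base frame: x ahead of the robot, y to its left, z up, the work surface at z = 0. Lengths are in mm, angles in rad, forces in N, time in s.
With the tool pointing down it reaches from about 350 to 875 mm from the base axis. Payload 4.2 kg.
Tool frame: the origin (TCP) lies midway between the tips of the shut fingers; the grasp point (between the pads) lies 19 mm behind it (robot.pinch_z is the distance from the TCP to the grasp point, in mm); z points along the fingers, y is the direction in which the jaws open and shut (so a half turn about z gives the same grasp; the last joint's range is limited). The gripper opens to 85 mm and grips with 20 to 120 N. Pads are 22 mm wide; open, the fingers measure 114 mm over their backs; the gripper's body (76 mm by 85 mm) begins 54 mm behind the grasp point. The pads swing forward as they close: fully open they stand 13 mm farther back than shut.
Start: joints at [-0.885, 0.385, 0.008, 0, -1.194, -0.259], TCP at [258.737, -568.906, 231.312] pointing down, gripper open.
Joint ranges: [-3.14, 3.14], [-1.21, 2.06], [-1.07, 1.41], [-3.16, 2.05], [-2.99, -0.16], [-3.1, 3.1]. Speed limits (rad/s): [2.79, 2.79, 3.14, 3.14, 3.14, 3.14].

INTERFACE

Orientations are given as a unit quaternion [x, y, z, w].
In Python, from bench import readout, eyes, order, robot gives the robot as it stands.
- The arm moves only by the tool servo_tool, never from a script. Its argument "deltas" is a list of rows, each a list of 7 numbers: the shift along the tool's x, y, z in mm, then the turn, a rotation vector about the tool's x, y, z in degrees, then the opening, from 0 (shut) to 1 (fully open). In form: [[x, y, z, rx, ry, rz, fingers], ...]. A call has 1 to 12 rows; each row shifts and turns the commanded pose from where the row before left it, along the tool's axes as they then stand; what a row does not reach is not made up. A row lasts 1/10 s, in which the tool goes at most 50 mm and 8.59 degrees, less where a joint would pass 70% of its speed; a pose out of reach is approached as far as the arm can. A call with a gripper value outside its range is refused whole. The fingers move at their own pace and stop on an object; the grip force is fixed at half the most. Time passes only in rows, so rows that do not move let the fingers close. It gives the time, the measured TCP pose, the force and the opening at its end, in the units of the state.
- readout.observe(): the state, without advancing time (a new reading comes with each control period).
- eyes.grab_frame(name): name is "scene" or "top" or "wrist"; returns a dict with "color" (480x640x3 uint8, red, green, blue), "camera_matrix" (3x3 intrinsics, pixels), "extrinsics" (4x4, takes a point from camera to world coordinates). Camera axes: x right, y down, z forward; pixel columns grow to the right and rows downward; lengths in mm; the calibration is good to about 2 mm. A picture is of the moment at which its call begins. There is no depth.
- order.job_done(): hands the job in, once; it reports no verdict.
Trained networks look in a picture, given as the dict that the camera call returned (one of the last four; its "shot" number tells which), for a name from the list of things; names that differ only in an ending like _2 or _b are one class to them, and where a whole thing is asked for, a point or a joint stands for the part that bears it (a point fixed in the world has none). Each returns a list of dicts, best first, with "score" (0 to 1); they miss things now and then, are a little off and sometimes report something else, mostly with a low value. They report only what shows in the picture. A call takes as long as a camera call.
- eyes.boxes_of(picture, thing): "box" ([left, top, right, bottom] as shares, 0 to 1, of the picture: columns of its width, rows of its height, round what is visible of it).
- eyes.outline_of(picture, thing): "mask" (480x640 bool, what is visible of it) and "box" ([left, top, right, bottom] as shares, 0 to 1, of the picture: columns of its width, rows of its height, round what is visible of it).
The state is a dict: "clock": time; "q": joint angles; "qvel": joint speeds; "effort": joint torques, N m; "eef_pos": TCP position; "eef_rot": TCP orientation; "ft_force": force on the tool from outside, world axes, zero at the start; "ft_torque": the same for the moment, N m; "width": finger opening in mm.
Only numpy, scipy, OpenCV 4.12 (cv2) and the standard library are available. Lean on these libraries where they do the work, as an engineer would, in place of code of your own. Each camera call takes 0.05 s, during which the arm holds its last target.

## Working session

There is one attempt and no reset: what is moved stays moved. The work goes in short steps, Python scripts to look and compute and a tool call to move; the robot and the scene stay as the last step left them, time stands still between calls to the robot, and variables do not carry over. Pictures are saved under pics/ and viewed, and the job is handed in when it is done.

Besides the shell and the picture viewer there is one more tool, called after ">>>" by a JSON object that holds its "api" and its "payload", one argument or row to a line. servo_tool: Moves the arm, as the interface text tells. Its arguments: {"type":"object","properties":{"deltas":{"type":"array","items":{"type":"array","items":{"type":"number"}}}},"required":["deltas"]}

```bash
ls; mkdir -p pics; python3 - <<'E'
from bench import readout, eyes, order, robot
import cv2
print(readout.observe())
print([a for a in dir(robot) if a[0]!='_'])
for n in ("scene","top"):
    p=eyes.grab_frame(n); cv2.imwrite(f"pics/{n}0.png",p["color"][:,:,::-1])
    print(n,p["camera_matrix"],p["extrinsics"])
    for t in ("urchin_1","tray_a","tray_ref","drawer"):
        for d in eyes.boxes_of(p,t): 
            b=d["box"]; print(t,round(d["score"],2),[round(b[0]*640),round(b[1]*480),round(b[2]*640),round(b[3]*480)])
E
```

```text
pics
{'clock': 0.0, 'q': array([-8.85409993e-01,  3.85569937e-01,  6.62185428e-03, -4.87979774e-04,
       -1.19399958e+00, -2.58581452e-01]), 'qvel': array([-6.19220945e-04,  1.26236950e-03, -2.50137455e-04, -7.15955287e-04,
        4.73573988e-05, -2.57198075e-04]), 'effort': array([-1.17047166e-04, -3.92290807e+01,  1.88403583e+01,  4.18614686e+00,
       -4.52326130e-03,  3.46057391e-06]), 'eef_pos': array([ 258.48989624, -568.39973844,  230.21358799]), 'eef_rot': array([-2.11698274e-01,  9.77334453e-01,  1.06116955e-03, -2.87074794e-04]), 'ft_force': array([-0.82452414, -0.13372266, -0.26433587]), 'ft_torque': array([-0.00745386,  0.03039848, -0.05373148]), 'width': 85.54769922607503}
['MotionError', 'pinch_z']
scene [[447.10969554   0.         319.26311636]
 [  0.         447.10969554 238.04976115]
 [  0.           0.           1.        ]] [[-2.67620765e-01  7.93917484e-01 -5.45961678e-01  1.09311046e+03]
 [ 9.63429930e-01  2.28421904e-01 -1.40093554e-01  1.56988079e+02]
 [ 1.34868839e-02 -5.63487765e-01 -8.26014311e-01  8.76137610e+02]
 [ 0.00000000e+00  0.00000000e+00  0.000
[... 437 characters left out ...]
03 251.90612208]
 [  0.           0.           1.        ]] [[ 2.40164637e-02 -9.97440174e-01  6.73521322e-02  4.88432570e+02]
 [-9.99490486e-01 -2.53733782e-02 -1.93638969e-02  1.65280379e+01]
 [ 2.10232798e-02 -6.68527630e-02 -9.97541342e-01  9.46237140e+02]
 [ 0.00000000e+00  0.00000000e+00  0.00000000e+00  1.00000000e+00]]
urchin_1 0.96 [482, 311, 514, 343]
urchin_1 0.88 [144, 298, 173, 321]
urchin_1 0.79 [263, 302, 280, 322]
urchin_1 0.56 [360, 310, 391, 344]
tray_a 0.95 [217, 174, 265, 238]
tray_a 0.84 [172, 174, 221, 241]
tray_a 0.66 [312, 173, 361, 239]
tray_a 0.63 [258, 301, 280, 323]
tray_a 0.58 [264, 174, 312, 238]
tray_ref 0.97 [361, 173, 408, 237]
drawer 0.85 [160, 92, 419, 267]
```

View pics/top0.png

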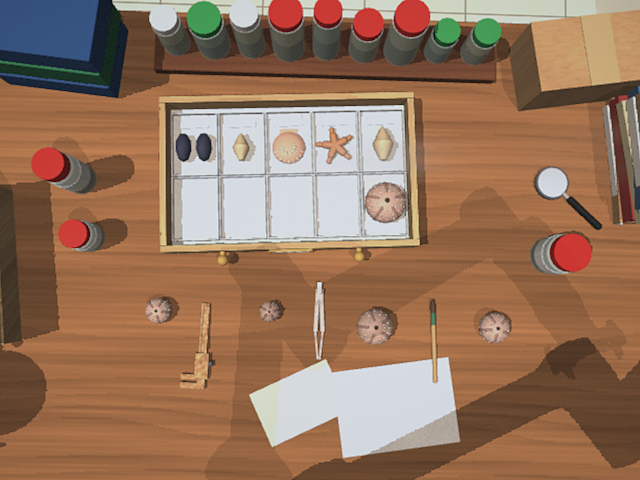

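View pics/scene0.png

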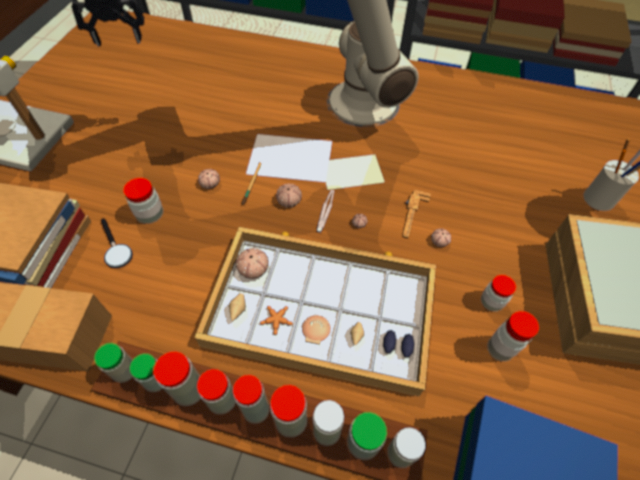

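The top view has four loose tests at px (158,310), (271,311), (376,326) and (495,327), biggest at 376. The reference is at the right end, (386,202), and the empty trays run to its left. Next I'll measure them.

```bash
cat > h.py <<'E'
import numpy as np, cv2
from bench import readout, eyes, order, robot
def ray(p,uv,z):
    K=p["camera_matrix"];T=p["extrinsics"]
    d=T[:3,:3]@np.linalg.inv(K)@np.array([uv[0],uv[1],1.]); o=T[:3,3]
    return o+d*(z-o[2])/d[2]
def proj(p,X):
    T=p["extrinsics"]; c=(np.asarray(X)-T[:3,3])@T[:3,:3]; q=c@p["camera_matrix"].T
    return q[:,:2]/q[:,2:]
def dome(c,D,H,zw):
    # points of a dome surface: ellipsoid halves
    c=np.asarray(c); P=[]
    for z in np.linspace(0,H,13):
        r=D/2*np.sqrt(max(0,1-((z-zw)/(H-zw if z>zw else 1.6*zw))**2))
        a=np.linspace(0,2*np.pi,37)[:-1]
        P.append(np.c_[c[0]+r*np.cos(a),c[1]+r*np.sin(a),c[2]+z+0*a])
    return np.vstack(P)
def domemaskbox(p,c,D,H,zw):
    h=cv2.convexHull(proj(p,dome(c,D,H,zw)).astype(np.float32))[:,0]
    m=cv2.moments(h); return np.array([m["m10"]/m["m00"],m["m01"]/m["m00"]]),m["m00"]
def fit(p,mask,D,H,zw,z0):
    ys,xs=np.nonzero(mask); cen=np.array([xs.mean(),ys.mean()])
    X=ray(p,cen,z0+H*.45)
    for _ in range(4):
        c,a=domemaskbox(p,[X[0],X[1],z0],D,H,zw)
        X=X+(ray(p,cen,z0)-ray(p,c,z0))
    return X[:2],mask.sum()/a
S=[(63,42,19),(54,36,16),(45,30,14),(36,24,11)]
E
python3 - <<'E'
from h import *
for n in ("top","scene"):
    p=eyes.grab_frame(n)
    for d in eyes.outline_of(p,"urchin_1"):
        m=d["mask"]; ys,xs=np.nonzero(m)
        print(n,"U",round(d["score"],2),(round(xs.mean()),round(ys.mean())),[(fit(p,m,*s,0)[0].round(1).tolist(),round(float(fit(p,m,*s,0)[1]),2)) for s in S])
    for t in("tray_a","tray_ref","drawer"):
      for d in eyes.outline_of(p,t):
        m=d["mask"]; r=cv2.minAreaRect(np.argwhere(m)[:,::-1].astype(np.float32))
        c=cv2.boxPoints(r)
        W=np.array([ray(p,q,48 if t=="drawer" else 22)[:2] for q in c])
        print(n,t,round(d["score"],2),np.round(r[0]),W.mean(0).round(1),np.linalg.norm(W-np.roll(W,1,0),axis=1).round(),W.round().tolist())
E
```

```text
top U 0.97 (374, 326) [([422.8, -95.6], 1.01), ([422.6, -96.0], 1.38), ([422.4, -96.3], 1.99), ([422.2, -96.6], 3.13)]
top U 0.87 (158, 310) [([442.7, 283.6], 0.51), ([442.5, 284.5], 0.69), ([442.4, 285.1], 1.0), ([442.2, 286.0], 1.57)]
top U 0.82 (269, 311) [([445.4, 89.3], 0.28), ([445.2, 89.5], 0.38), ([445.1, 89.7], 0.55), ([444.9, 90.0], 0.86)]
top U 0.64 (493, 327) [([425.6, -307.9], 0.74), ([425.4, -308.9], 1.01), ([425.2, -309.7], 1.46), ([425.0, -310.7], 2.3)]
top tray_a 0.91 [289. 206.] [631.3  59.2] [115.  82. 115.  81.] [[687.0, 102.0], [690.0, 20.0], [575.0, 17.0], [573.0, 98.0]]
top tray_a 0.7 [336. 205.] [636.2 -24.9] [115.  83. 115.  82.] [[691.0, 19.0], [696.0, -63.0], [581.0, -69.0], [576.0, 13.0]]
top tray_a 0.69 [242. 207.] [628.  142.6] [117.  84. 118.  83.] [[684.0, 188.0], [689.0, 104.0], [571.0, 98.0], [567.0, 181.0]]
top tray_a 0.62 [194. 208.] [623.2 226.1] [118.  87. 118.  86.] [[681.0, 272.0], [683.0, 185.0], [565.0, 181.0], [563.0, 267.0]]
top tray_a 0.52 [287. 178.] [683.5  62.4] [305. 467. 309. 457.] [[825.0, 303.0], [849.0, -164.0], [540.0, -173.0], [5
[... 1106 characters left out ...]
75.0], [580.0, 13.0], [695.0, 21.0]]
scene tray_a 0.76 [327. 282.] [633.9  58. ] [ 82. 117.  88. 116.] [[694.0, 21.0], [577.0, 10.0], [575.0, 98.0], [691.0, 103.0]]
scene tray_ref 0.96 [253. 267.] [ 641.9 -108.7] [ 82. 125.  88. 122.] [[701.0, -145.0], [576.0, -157.0], [584.0, -69.0], [706.0, -63.0]]
scene tray_ref 0.55 [365. 290.] [629.8 143.4] [ 80. 115.  86. 114.] [[690.0, 105.0], [574.0, 98.0], [570.0, 184.0], [685.0, 186.0]]
scene drawer 0.8 [322. 306.] [690.8  57.5] [442. 320. 532. 297.] [[855.0, -152.0], [542.0, -220.0], [536.0, 312.0], [831.0, 289.0]]
scene drawer 0.68 [253. 267.] [ 655.5 -101. ] [ 82. 124.  88. 121.] [[714.0, -137.0], [590.0, -149.0], [598.0, -62.0], [720.0, -56.0]]
```

>>> {"api": "servo_tool", "payload": {
  "deltas": [
    [0,0,0,0,0,-8.5,1],
    [0,0,0,0,0,-8.5,1],
    [0,0,0,0,0,-8.5,1],
    [0,0,0,0,0,-8.5,1],
    [0,0,0,0,0,-8.5,1],
    [0,0,0,0,0,-8.5,1],
    [0,0,0,0,0,-8.5,1],
    [0,0,0,0,0,-8.5,1],
    [0,0,0,0,0,0,1]
  ]
}}

```text
clock: 1.9
eef_pos: [258.7, -568.9, 231.3]
eef_rot: [0.722, -0.692, -0.0, 0.0]
ft_force: [-0.5, -0.8, 0.7]
width: 85.4
```

```bash
cat >> h.py <<'E'
from scipy.spatial.transform import Rotation as Ro
def go(X,yaw=182.75):
    s=readout.observe(); R=Ro.from_quat(s["eef_rot"]).as_matrix()
    want=np.c_[[-np.sin(np.radians(yaw)),np.cos(np.radians(yaw)),0],[np.cos(np.radians(yaw)),np.sin(np.radians(yaw)),0],[0,0,-1]]
    print("t",round(s["clock"],2),"pos",s["eef_pos"].round(1),"F",s["ft_force"].round(1),"w",round(s["width"],1))
    print("tool shift",(R.T@(np.array(X)-s["eef_pos"])).round(1),"turn",np.degrees(Ro.from_matrix(R.T@want).as_rotvec()).round(2))
U=[(422.3,-96),(425.7,-308.5),(442.2,285),(445.2,89.2)]
T=[(637,-25),(632.6,58.6),(628.8,143),(624.8,226.3)]
E
python3 -c "
from h import *
go([*U[0],100])"
```

```text
t 1.9 pos [ 258.7 -568.9  231.3] F [-0.5 -0.8  0.7] w 85.4
tool shift [-465.5 -183.5  131.3] turn [ 0.    0.   -0.31]
```

>>> {"api": "servo_tool", "payload": {
  "deltas": [
    [-42,-17,12,0,0,-0.3,1],
    [-42,-17,12,0,0,0,1],
    [-42,-17,12,0,0,0,1],
    [-42,-17,12,0,0,0,1],
    [-42,-17,12,0,0,0,1],
    [-42,-17,12,0,0,0,1],
    [-42,-17,12,0,0,0,1],
    [-42,-17,12,0,0,0,1],
    [-42,-17,12,0,0,0,1],
    [-42,-17,12,0,0,0,1],
    [-42,-12,11,0,0,0,1],
    [-2,0,0,0,0,0,1]
  ]
}}

```text
clock: 3.1
eef_pos: [419.3, -93.3, 99.6]
eef_rot: [0.725, -0.689, -0.0, 0.0]
ft_force: [0.6, -0.7, -0.2]
width: 85.5
```

>>> {"api": "servo_tool", "payload": {
  "deltas": [
    [0,0,0,0,0,0,1],
    [0,0,0,0,0,0,1]
  ]
}}

```text
clock: 3.3
eef_pos: [418.5, -97.3, 100.6]
eef_rot: [0.723, -0.691, 0.0, -0.0]
ft_force: [-0.3, 0.2, -0.1]
width: 85.5
```

```bash
python3 -c "
from h import *
go([*U[0],-2])
p=eyes.grab_frame('wrist');cv2.imwrite('pics/w1.png',p['color'][:,:,::-1])
for d in eyes.outline_of(p,'urchin_1'): print(d['score'],[fit(p,d['mask'],*s,0) for s in S[:1]])
"
```

```text
t 3.3 pos [418.5 -97.3 100.6] F [-0.3  0.2 -0.1] w 85.5
tool shift [ -1.1  -3.8 102.6] turn [-0.02 -0.   -0.11]
0.87 [(array([422.92011442, -97.75673313]), np.float64(1.0131647069469696))]
```

View pics/w1.png

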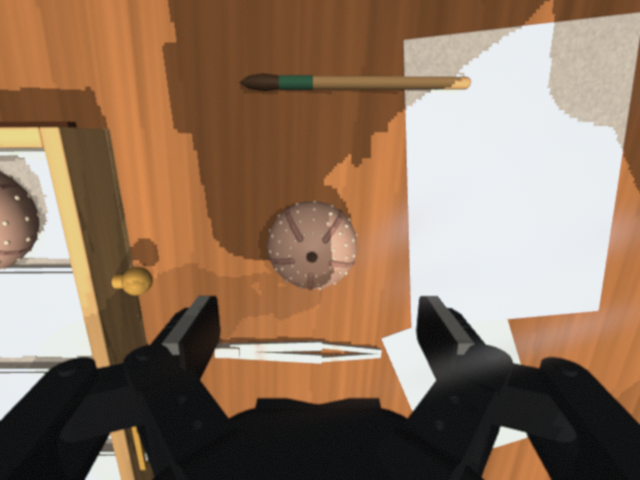

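The wrist view shows the urchin at px (312,245), midway between the fingers. Its measured position agrees with the top view to within 2 mm, so I'll descend and grip.

>>> {"api": "servo_tool", "payload": {
  "deltas": [
    [-0.6,-4,10,0,0,0,1],
    [0,0,25,0,0,0,1],
    [0,0,25,0,0,0,1],
    [0,0,20,0,0,0,1],
    [0,0,15,0,0,0,1],
    [0,0,7,0,0,0,1],
    [0,0,0,0,0,0,1],
    [0,0,0,0,0,0,0],
    [0,0,0,0,0,0,0],
    [0,0,0,0,0,0,0],
    [0,0,0,0,0,0,0],
    [0,0,0,0,0,0,0]
  ]
}}

```text
clock: 4.6
eef_pos: [423.1, -96.0, -0.5]
eef_rot: [0.724, -0.69, 0.001, -0.001]
ft_force: [-1.6, -1.3, 6.0]
width: 60.0
```

>>> {"api": "servo_tool", "payload": {
  "deltas": [
    [0,0,0,0,0,0,0],
    [0,0,0,0,0,0,0]
  ]
}}

```text
clock: 4.8
eef_pos: [423.1, -96.0, -0.5]
eef_rot: [0.724, -0.69, 0.001, -0.001]
ft_force: [-1.3, -1.1, 7.0]
width: 59.9
```

Gripped at 60 mm with a little upward force, so the pads are probably above the equator. I'll reopen, go slightly lower and regrip.

>>> {"api": "servo_tool", "payload": {
  "deltas": [
    [0,0,0,0,0,0,1],
    [0,0,0,0,0,0,1],
    [0,0,0,0,0,0,1],
    [0,0,3,0,0,0,1],
    [0,0,3,0,0,0,1],
    [0,0,0,0,0,0,1]
  ]
}}

```text
clock: 5.4
eef_pos: [422.0, -96.0, -8.2]
eef_rot: [0.724, -0.69, -0.0, 0.0]
ft_force: [-0.4, 0.7, -0.6]
width: 85.3
```

>>> {"api": "servo_tool", "payload": {
  "deltas": [
    [0,0,0,0,0,0,0],
    [0,0,0,0,0,0,0],
    [0,0,0,0,0,0,0],
    [0,0,0,0,0,0,0],
    [0,0,0,0,0,0,0],
    [0,0,0,0,0,0,0]
  ]
}}

```text
clock: 6.0
eef_pos: [425.4, -96.1, -5.0]
eef_rot: [0.725, -0.689, 0.002, -0.002]
ft_force: [0.4, -0.9, 22.7]
width: 60.1
```

>>> {"api": "servo_tool", "payload": {
  "deltas": [
    [0,0,0,0,0,0,1],
    [0,0,0,0,0,0,1],
    [0,0,0,0,0,0,1],
    [0,0,-4,0,0,0,1],
    [0,0,0,0,0,0,1],
    [0,0,0,0,0,0,0],
    [0,0,0,0,0,0,0],
    [0,0,0,0,0,0,0],
    [0,0,0,0,0,0,0],
    [0,0,0,0,0,0,0],
    [0,0,0,0,0,0,0]
  ]
}}

```text
clock: 7.1
eef_pos: [422.6, -96.0, -3.2]
eef_rot: [0.724, -0.69, 0.0, -0.0]
ft_force: [-2.3, 0.7, 6.3]
width: 60.0
```

>>> {"api": "servo_tool", "payload": {
  "deltas": [
    [0,0,-3,0,0,0,0],
    [0,0,-5,0,0,0,0],
    [0,0,-10,0,0,0,0],
    [0,0,-20,0,0,0,0],
    [0,0,-30,0,0,0,0],
    [0,0,-30,0,0,0,0],
    [0,0,0,0,0,0,0],
    [0,0,0,0,0,0,0]
  ]
}}

```text
clock: 7.9
eef_pos: [422.5, -95.9, 95.2]
eef_rot: [0.724, -0.69, 0.001, -0.001]
ft_force: [0.2, -0.2, -0.6]
width: 60.0
```

```bash
python3 -c "
from h import *
go([*T[0],96])
p=eyes.grab_frame('wrist');cv2.imwrite('pics/w2.png',p['color'][:,:,::-1])
p=eyes.grab_frame('scene');cv2.imwrite('pics/s2.png',cv2.resize(p['color'][100:340,180:500,::-1],(800,600)))
"
```

```text
t 7.9 pos [422.5 -95.9  95.2] F [ 0.2 -0.2 -0.6] w 60.0
tool shift [ -60.6 -217.6   -0.3] turn [-0.13  0.03 -0.02]
```

View pics/w2.png

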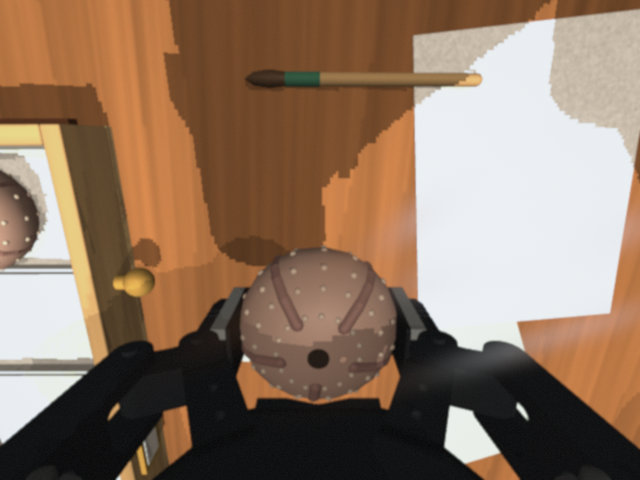

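View pics/s2.png

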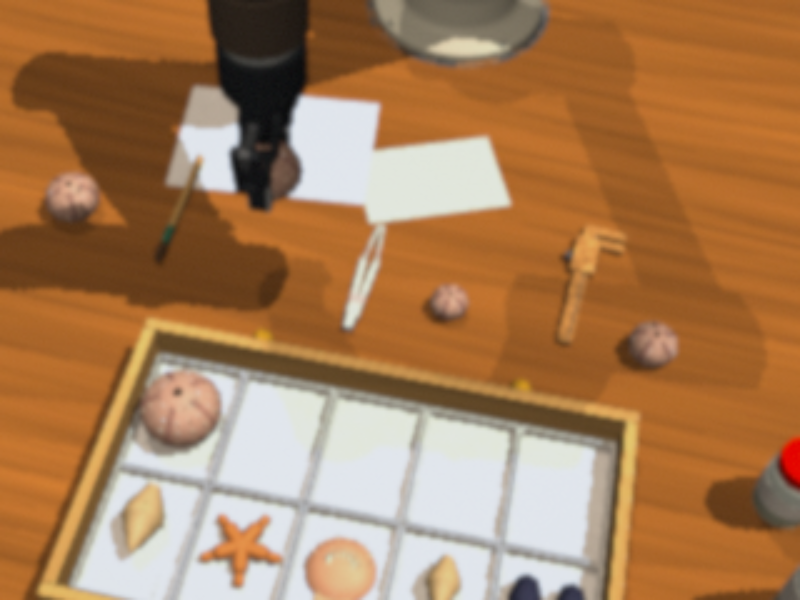

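Test 1 is held upright between the pads, clear of the bench. Next, over to the tray beside the reference.

>>> {"api": "servo_tool", "payload": {
  "deltas": [
    [-4,-14,0,0,0,0,0],
    [-8,-28,0,0,0,0,0],
    [-8,-28,0,0,0,0,0],
    [-8,-28,0,0,0,0,0],
    [-8,-28,0,0,0,0,0],
    [-8,-28,0,0,0,0,0],
    [-8,-28,0,0,0,0,0],
    [-6,-22,0,0,0,0,0],
    [-2.6,-13.6,0,0,0,0,0],
    [0,0,0,0,0,0,0],
    [0,0,0,0,0,0,0]
  ]
}}

```text
clock: 9.1
eef_pos: [636.4, -24.9, 92.6]
eef_rot: [0.724, -0.69, -0.001, 0.001]
ft_force: [1.3, -0.7, -0.8]
width: 60.3
```

```bash
python3 -c "
from h import *
go([*T[0],12.5])
p=eyes.grab_frame('wrist');cv2.imwrite('pics/w3.png',p['color'][:,:,::-1])
"
```

```text
t 9.1 pos [636.4 -24.9  92.6] F [ 1.3 -0.7 -0.8] w 60.3
tool shift [ 0.1 -0.9 80.1] turn [ 0.17 -0.01 -0.  ]
```

View pics/w3.png

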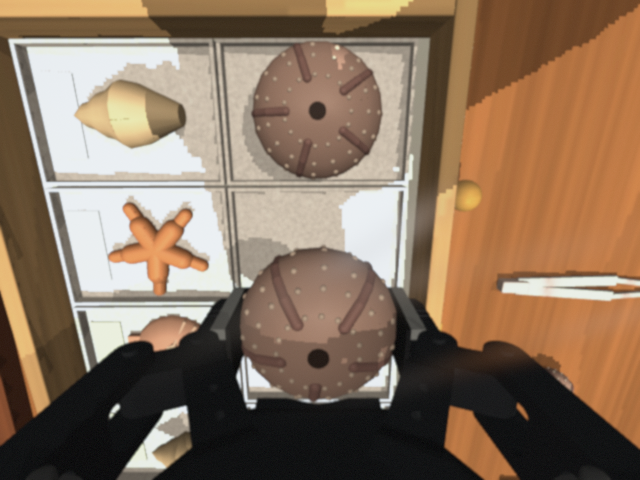

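It is centred above the tray. Lowering now.

>>> {"api": "servo_tool", "payload": {
  "deltas": [
    [0,-1,10,0,0,0,0],
    [0,0,20,0,0,0,0],
    [0,0,20,0,0,0,0],
    [0,0,15,0,0,0,0],
    [0,0,8,0,0,0,0],
    [0,0,4,0,0,0,0],
    [0,0,1,0,0,0,0],
    [0,0,0,0,0,0,0],
    [0,0,0,0,0,0,0]
  ]
}}

```text
clock: 10.05
eef_pos: [638.4, -24.9, 17.2]
eef_rot: [0.724, -0.69, 0.001, -0.001]
ft_force: [-0.2, 0.6, 0.4]
width: 59.7
```

>>> {"api": "servo_tool", "payload": {
  "deltas": [
    [0,0,1,0,0,0,0],
    [0,0,1,0,0,0,0],
    [0,0,1,0,0,0,0],
    [0,0,0,0,0,0,0],
    [0,0,0,0,0,0,0]
  ]
}}

```text
clock: 10.55
eef_pos: [637.8, -25.0, 13.2]
eef_rot: [0.724, -0.69, -0.0, 0.0]
ft_force: [0.1, -0.5, -0.3]
width: 60.2
```

>>> {"api": "servo_tool", "payload": {
  "deltas": [
    [0,0,1,0,0,0,0],
    [0,0,1,0,0,0,0],
    [0,0,1,0,0,0,0],
    [0,0,0,0,0,0,0],
    [0,0,0,0,0,0,0]
  ]
}}

```text
clock: 11.05
eef_pos: [637.9, -25.0, 10.2]
eef_rot: [0.724, -0.69, -0.0, 0.0]
ft_force: [0.3, -0.1, -0.2]
width: 60.2
```

>>> {"api": "servo_tool", "payload": {
  "deltas": [
    [0,0,0.7,0,0,0,0],
    [0,0,0.7,0,0,0,0],
    [0,0,0,0,0,0,0],
    [0,0,0,0,0,0,0]
  ]
}}

```text
clock: 11.45
eef_pos: [638.0, -24.9, 9.9]
eef_rot: [0.724, -0.69, 0.0, -0.0]
ft_force: [-1.3, 0.1, 5.6]
width: 59.9
```

It touched down at 9.9, where 9.8 was expected. Releasing.

>>> {"api": "servo_tool", "payload": {
  "deltas": [
    [0,0,0,0,0,0,0.75],
    [0,0,0,0,0,0,0.8],
    [0,0,0,0,0,0,0.84],
    [0,0,0,0,0,0,0.84],
    [0,0,-4,0,0,0,0.84],
    [0,0,-10,0,0,0,0.84],
    [0,0,-25,0,0,0,0.84],
    [0,0,-40,0,0,0,1],
    [0,0,-20,0,0,0,1]
  ]
}}

```text
clock: 12.35
eef_pos: [639.8, -24.9, 112.4]
eef_rot: [0.724, -0.69, 0.002, -0.002]
ft_force: [0.2, -0.4, -0.3]
width: 85.4
```

```bash
python3 -c "
from h import *
go([*U[1],100])
p=eyes.grab_frame('wrist');cv2.imwrite('pics/w4.png',p['color'][:,:,::-1])
"
```

```text
t 12.35 pos [639.8 -24.9 112.4] F [ 0.2 -0.4 -0.3] w 85.4
tool shift [272.8 227.7  11.1] turn [-0.35 -0.01  0.05]
```

View pics/w4.png

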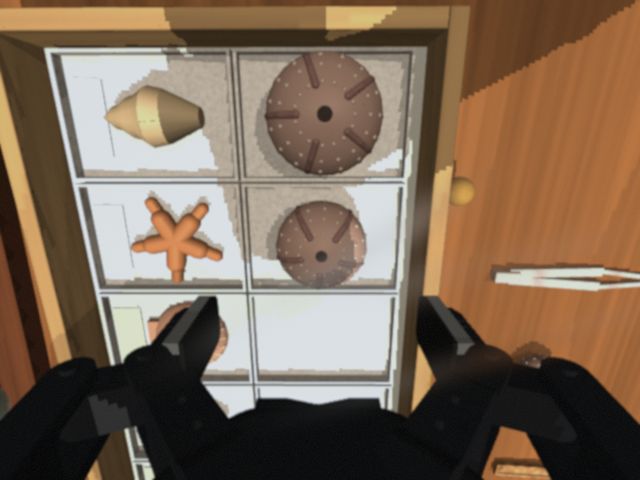

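Test 1 sits centred and upright at px (321,245). On to test 2.

>>> {"api": "servo_tool", "payload": {
  "deltas": [
    [14,12,0,0,0,0,1],
    [32,27,0,0,0,0,1],
    [32,27,0,0,0,0,1],
    [32,27,0,0,0,0,1],
    [32,27,2,0,0,0,1],
    [32,27,2,0,0,0,1],
    [32,27,2,0,0,0,1],
    [32,27,3,0,0,0,1],
    [24,20,3,0,0,0,1],
    [10.8,7,0,0,0,0,1],
    [0,0,0,0,0,0,1],
    [0,0,0,0,0,0,1]
  ]
}}

```text
clock: 13.6
eef_pos: [423.2, -308.4, 95.9]
eef_rot: [0.724, -0.69, 0.0, -0.0]
ft_force: [-0.4, 0.3, -0.0]
width: 85.5
```

```bash
python3 -c "
from h import *
p=eyes.grab_frame('wrist')
for d in eyes.outline_of(p,'urchin_1'): print(d['score'],[fit(p,d['mask'],*s,0) for s in S[1:2]])
go([*U[1],-1.5])
"
```

```text
0.97 [(array([ 425.67212617, -310.90126477]), np.float64(1.0111431278450744))]
t 13.7 pos [ 423.8 -307.8   96. ] F [-0.1  0.   0.3] w 85.4
tool shift [ 0.8 -1.8 97.5] turn [-0.02 -0.    0.07]
```

>>> {"api": "servo_tool", "payload": {
  "deltas": [
    [1.5,-1.8,12,0,0,0,1],
    [0,0,25,0,0,0,1],
    [0,0,25,0,0,0,1],
    [0,0,20,0,0,0,1],
    [0,0,10,0,0,0,1],
    [0,0,5,0,0,0,1],
    [0,0,0,0,0,0,1],
    [0,0,0,0,0,0,0],
    [0,0,0,0,0,0,0],
    [0,0,0,0,0,0,0],
    [0,0,0,0,0,0,0],
    [0,0,0,0,0,0,0]
  ]
}}

```text
clock: 14.9
eef_pos: [425.9, -310.1, 0.4]
eef_rot: [0.724, -0.69, 0.001, -0.0]
ft_force: [0.3, 1.5, 6.0]
width: 50.8
```

>>> {"api": "servo_tool", "payload": {
  "deltas": [
    [0,0,0,0,0,0,0],
    [0,0,0,0,0,0,0]
  ]
}}

```text
clock: 15.1
eef_pos: [425.8, -310.1, 0.4]
eef_rot: [0.724, -0.69, 0.001, -0.0]
ft_force: [-0.3, 0.3, 5.9]
width: 51.0
```

Same pattern as test 1 (51 mm on a 54 mm shell). Lifting.

>>> {"api": "servo_tool", "payload": {
  "deltas": [
    [0,0,-3,0,0,0,0],
    [0,0,-5,0,0,0,0],
    [0,0,-12,0,0,0,0],
    [0,0,-25,0,0,0,0],
    [0,0,-30,0,0,0,0],
    [0,0,-25,0,0,0,0],
    [0,0,0,0,0,0,0],
    [0,0,0,0,0,0,0]
  ]
}}

```text
clock: 15.9
eef_pos: [425.2, -309.7, 99.9]
eef_rot: [0.724, -0.69, 0.001, -0.001]
ft_force: [0.2, 0.5, -0.5]
width: 51.2
```

```bash
python3 -c "
from h import *
go([*T[1],98])
p=eyes.grab_frame('wrist');cv2.imwrite('pics/w5.png',p['color'][:,:,::-1])
"
```

```text
t 15.9 pos [ 425.2 -309.7   99.9] F [ 0.2  0.5 -0.5] w 51.2
tool shift [-358.  -224.8    2.2] turn [-0.11 -0.02 -0.02]
```

View pics/w5.png

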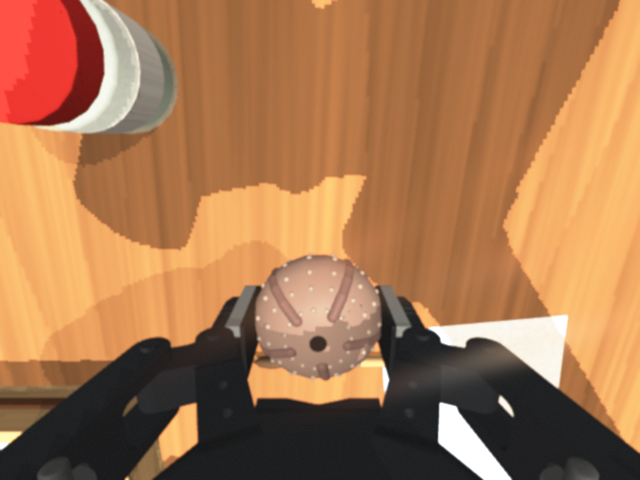

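Test 2 is held upright. Carrying it to tray 2.

>>> {"api": "servo_tool", "payload": {
  "deltas": [
    [-16,-10,0,0,0,0,0],
    [-36,-23,0,0,0,0,0],
    [-40,-25,0,0,0,0,0],
    [-40,-25,0,0,0,0,0],
    [-40,-25,0,0,0,0,0],
    [-40,-25,0,0,0,0,0],
    [-40,-25,0,0,0,0,0],
    [-40,-25,0,0,0,0,0],
    [-36,-23,0,0,0,0,0],
    [-20,-12,0,0,0,0,0],
    [-10,-6,0,0,0,0,0],
    [0,0,0,0,0,0,0]
  ]
}}

```text
clock: 17.15
eef_pos: [631.3, 59.3, 97.4]
eef_rot: [0.724, -0.689, -0.001, 0.001]
ft_force: [-0.4, -0.7, 0.3]
width: 50.8
```

>>> {"api": "servo_tool", "payload": {
  "deltas": [
    [0,0,0,0,0,0,0],
    [0,0,0,0,0,0,0]
  ]
}}

```text
clock: 17.35
eef_pos: [630.7, 57.1, 98.7]
eef_rot: [0.723, -0.69, -0.0, 0.001]
ft_force: [0.0, 0.1, -0.3]
width: 51.2
```

```bash
python3 -c "
from h import *
go([*T[1],13.4])
"
```

```text
t 17.35 pos [630.7  57.1  98.7] F [ 0.   0.1 -0.3] w 51.2
tool shift [-1.5 -2.  85.3] turn [ 0.07 -0.01 -0.09]
```

>>> {"api": "servo_tool", "payload": {
  "deltas": [
    [-1,-2,10,0,0,0,0],
    [0,0,20,0,0,0,0],
    [0,0,20,0,0,0,0],
    [0,0,18,0,0,0,0],
    [0,0,9,0,0,0,0],
    [0,0,4,0,0,0,0],
    [0,0,1,0,0,0,0],
    [0,0,1,0,0,0,0],
    [0,0,0,0,0,0,0],
    [0,0,0,0,0,0,0]
  ]
}}

```text
clock: 18.35
eef_pos: [634.0, 59.8, 16.6]
eef_rot: [0.724, -0.69, 0.0, -0.001]
ft_force: [0.0, -0.1, -0.5]
width: 50.8
```

>>> {"api": "servo_tool", "payload": {
  "deltas": [
    [0,0,0.7,0,0,0,0],
    [0,0,0.7,0,0,0,0],
    [0,0,0,0,0,0,0]
  ]
}}

```text
clock: 18.65
eef_pos: [633.5, 59.7, 14.5]
eef_rot: [0.724, -0.69, -0.0, 0.0]
ft_force: [-0.7, -0.7, 0.4]
width: 51.2
```

>>> {"api": "servo_tool", "payload": {
  "deltas": [
    [0,0,0.7,0,0,0,0],
    [0,0,0.7,0,0,0,0],
    [0,0,0.4,0,0,0,0],
    [0,0,0,0,0,0,0],
    [0,0,0,0,0,0,0]
  ]
}}

```text
clock: 19.15
eef_pos: [633.6, 59.6, 13.4]
eef_rot: [0.724, -0.69, 0.0, -0.0]
ft_force: [-2.4, -0.8, 5.4]
width: 51.1
```

Touched down. Release and retreat.

>>> {"api": "servo_tool", "payload": {
  "deltas": [
    [0,0,0,0,0,0,0.64],
    [0,0,0,0,0,0,0.7],
    [0,0,0,0,0,0,0.78],
    [0,0,0,0,0,0,0.78],
    [0,0,-4,0,0,0,0.78],
    [0,0,-10,0,0,0,0.78],
    [0,0,-25,0,0,0,0.78],
    [0,0,-40,0,0,0,1],
    [0,0,-10,0,0,0,1],
    [0,0,0,0,0,0,1]
  ]
}}

```text
clock: 20.15
eef_pos: [635.2, 60.1, 105.2]
eef_rot: [0.724, -0.69, 0.002, -0.003]
ft_force: [-0.3, -0.5, -0.6]
width: 85.3
```

```bash
python3 -c "
from h import *
go([*U[2],100])
p=eyes.grab_frame('wrist');cv2.imwrite('pics/w6.png',p['color'][:,:,::-1])
"
```

```text
t 20.15 pos [635.2  60.1 105.2] F [-0.3 -0.5 -0.6] w 85.3
tool shift [-233.9  182.     4.4] turn [-0.36  0.09  0.02]
```

View pics/w6.png

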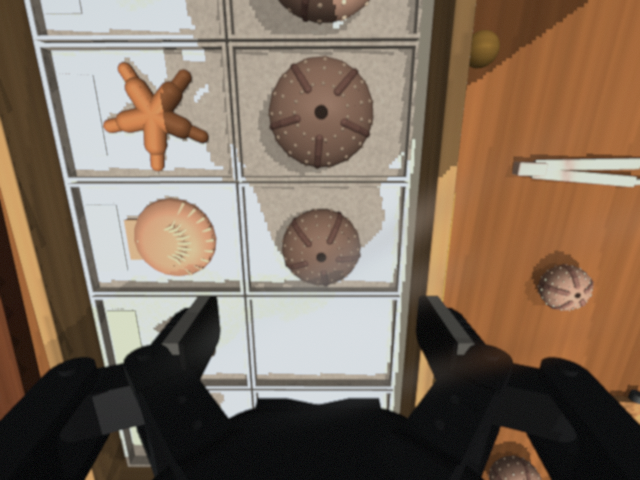

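Test 2 is placed well, at px (321,246). Now test 3.

>>> {"api": "servo_tool", "payload": {
  "deltas": [
    [-14,11,0,0,0,0,1],
    [-30,23,0,0,0,0,1],
    [-30,23,0,0,0,0,1],
    [-30,23,0,0,0,0,1],
    [-30,23,1,0,0,0,1],
    [-30,23,1,0,0,0,1],
    [-30,23,1,0,0,0,1],
    [-24,19,1,0,0,0,1],
    [-15.5,15,0,0,0,0,1],
    [0,0,0,0,0,0,1],
    [0,0,0,0,0,0,1],
    [0,0,0,0,0,0,1]
  ]
}}

```text
clock: 21.4
eef_pos: [439.5, 283.4, 97.1]
eef_rot: [0.724, -0.69, 0.0, 0.001]
ft_force: [0.6, 0.2, -0.4]
width: 85.7
```

```bash
python3 -c "
from h import *
p=eyes.grab_frame('wrist');cv2.imwrite('pics/w7.png',p['color'][:,:,::-1])
for d in eyes.outline_of(p,'urchin_1'): print(d['score'],[fit(p,d['mask'],*s,0) for s in S[2:3]])
go([*U[2],-0.5])
"
```

```text
0.69 [(array([442.3084311 , 283.09709028]), np.float64(1.0193854851683088))]
t 21.5 pos [439.9 283.3  97.3] F [ 0.7 -0.1 -0.1] w 85.0
tool shift [-1.7 -2.4 97.8] turn [ 0.03 -0.03 -0.08]
```

View pics/w7.png

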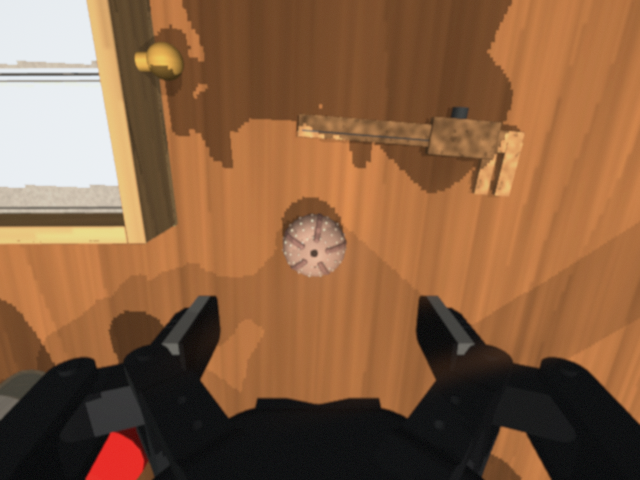

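Test 3 is at px (314,245) and nothing is in the way.

>>> {"api": "servo_tool", "payload": {
  "deltas": [
    [-1,-2.4,12,0,0,0,1],
    [0,0,25,0,0,0,1],
    [0,0,25,0,0,0,1],
    [0,0,20,0,0,0,1],
    [0,0,10,0,0,0,1],
    [0,0,6,0,0,0,1],
    [0,0,0,0,0,0,1],
    [0,0,0,0,0,0,0],
    [0,0,0,0,0,0,0],
    [0,0,0,0,0,0,0],
    [0,0,0,0,0,0,0],
    [0,0,0,0,0,0,0]
  ]
}}

```text
clock: 22.7
eef_pos: [442.4, 285.7, 1.1]
eef_rot: [0.724, -0.69, 0.0, -0.001]
ft_force: [-1.0, -0.8, 5.1]
width: 41.6
```

>>> {"api": "servo_tool", "payload": {
  "deltas": [
    [0,0,0,0,0,0,0],
    [0,0,0,0,0,0,0],
    [0,0,0,0,0,0,0]
  ]
}}

```text
clock: 23.0
eef_pos: [442.4, 285.7, 1.0]
eef_rot: [0.724, -0.69, 0.0, -0.001]
ft_force: [-1.0, -0.5, 3.9]
width: 41.7
```

>>> {"api": "servo_tool", "payload": {
  "deltas": [
    [0,0,-3,0,0,0,0],
    [0,0,-5,0,0,0,0],
    [0,0,-12,0,0,0,0],
    [0,0,-25,0,0,0,0],
    [0,0,-30,0,0,0,0],
    [0,0,-25,0,0,0,0],
    [0,0,0,0,0,0,0],
    [0,0,0,0,0,0,0]
  ]
}}

```text
clock: 23.8
eef_pos: [441.9, 285.3, 100.7]
eef_rot: [0.724, -0.69, -0.0, -0.001]
ft_force: [0.3, 0.3, -1.2]
width: 41.6
```

```bash
python3 -c "
from h import *
go([*T[2],98])
p=eyes.grab_frame('wrist');cv2.imwrite('pics/w8.png',p['color'][:,:,::-1])
"
```

```text
t 23.8 pos [441.9 285.3 100.7] F [ 0.3  0.3 -1.2] w 41.6
tool shift [ 151.1 -179.9    2.7] turn [-0.06  0.09 -0.02]
```

View pics/w8.png

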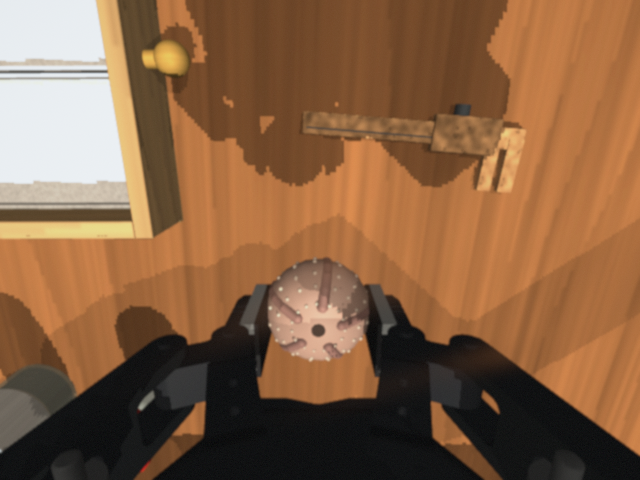

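Test 3 is held upright. Carry it to tray 3.

>>> {"api": "servo_tool", "payload": {
  "deltas": [
    [10,-12,0,0,0,0,0],
    [22,-26,0,0,0,0,0],
    [22,-26,0,0,0,0,0],
    [22,-26,0,0,0,0,0],
    [22,-26,0,0,0,0,0],
    [22,-26,0,0,0,0,0],
    [18,-22,0,0,0,0,0],
    [9,-11,0,0,0,0,0],
    [4,-5,0,0,0,0,0],
    [0,0,0,0,0,0,0],
    [0,0,0,0,0,0,0],
    [0,0,0,0,0,0,0]
  ]
}}

```text
clock: 25.05
eef_pos: [628.1, 143.8, 99.8]
eef_rot: [0.724, -0.689, -0.0, 0.0]
ft_force: [-0.4, 0.4, -0.5]
width: 41.2
```

```bash
python3 -c "
from h import *
go([*T[2],14])
"
```

```text
t 25.05 pos [628.1 143.8  99.8] F [-0.4  0.4 -0.5] w 41.2
tool shift [ 0.9 -0.6 85.8] turn [0.02 0.   0.08]
```

>>> {"api": "servo_tool", "payload": {
  "deltas": [
    [1,-0.4,10,0,0,0,0],
    [0,0,20,0,0,0,0],
    [0,0,20,0,0,0,0],
    [0,0,18,0,0,0,0],
    [0,0,9,0,0,0,0],
    [0,0,4,0,0,0,0],
    [0,0,1,0,0,0,0],
    [0,0,1,0,0,0,0],
    [0,0,0,0,0,0,0],
    [0,0,0,0,0,0,0]
  ]
}}

```text
clock: 26.05
eef_pos: [629.8, 142.2, 17.5]
eef_rot: [0.724, -0.69, 0.0, -0.001]
ft_force: [-0.3, -0.2, -0.5]
width: 42.0
```

>>> {"api": "servo_tool", "payload": {
  "deltas": [
    [0,0,0.7,0,0,0,0],
    [0,0,0.7,0,0,0,0],
    [0,0,0.7,0,0,0,0],
    [0,0,0,0,0,0,0]
  ]
}}

```text
clock: 26.45
eef_pos: [629.3, 142.0, 14.5]
eef_rot: [0.724, -0.69, -0.0, 0.0]
ft_force: [-0.0, 0.2, 0.2]
width: 41.9
```

>>> {"api": "servo_tool", "payload": {
  "deltas": [
    [0,0,0.5,0,0,0,0],
    [0,0,0.5,0,0,0,0],
    [0,0,0.3,0,0,0,0],
    [0,0,0,0,0,0,0]
  ]
}}

```text
clock: 26.85
eef_pos: [629.5, 142.0, 14.1]
eef_rot: [0.724, -0.69, 0.0, -0.0]
ft_force: [-1.7, -0.1, 5.0]
width: 41.5
```

>>> {"api": "servo_tool", "payload": {
  "deltas": [
    [0,0,0,0,0,0,0.53],
    [0,0,0,0,0,0,0.6],
    [0,0,0,0,0,0,0.7],
    [0,0,0,0,0,0,0.7],
    [0,0,-4,0,0,0,0.7],
    [0,0,-10,0,0,0,0.7],
    [0,0,-25,0,0,0,0.7],
    [0,0,-40,0,0,0,1],
    [0,0,-10,0,0,0,1],
    [0,0,0,0,0,0,1]
  ]
}}

```text
clock: 27.85
eef_pos: [631.0, 142.7, 105.7]
eef_rot: [0.724, -0.69, 0.001, -0.003]
ft_force: [0.5, -0.2, -0.3]
width: 85.5
```

```bash
python3 -c "
from h import *
go([*U[3],100])
p=eyes.grab_frame('wrist');cv2.imwrite('pics/w9.png',p['color'][:,:,::-1])
"
```

```text
t 27.85 pos [631.  142.7 105.7] F [ 0.5 -0.2 -0.3] w 85.5
tool shift [ 44.5 188.2   4.5] turn [-0.34  0.13  0.02]
```

View pics/w9.png

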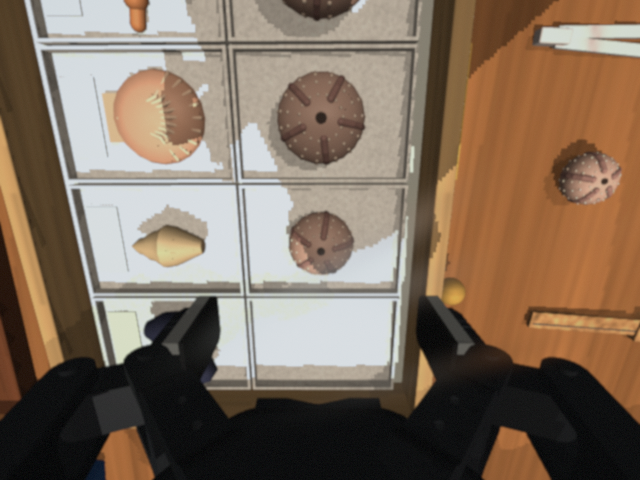

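Test 3 is placed, at px (321,243). Now test 4.

>>> {"api": "servo_tool", "payload": {
  "deltas": [
    [3,12,0,0,0,0,1],
    [6,26,0,0,0,0,1],
    [6,26,0,0,0,0,1],
    [6,26,0,0,0,0,1],
    [6,26,1,0,0,0,1],
    [6,26,1,0,0,0,1],
    [5,22,1,0,0,0,1],
    [4,16,1,0,0,0,1],
    [2.5,9,0,0,0,0,1],
    [0,0,0,0,0,0,1],
    [0,0,0,0,0,0,1],
    [0,0,0,0,0,0,1]
  ]
}}

```text
clock: 29.1
eef_pos: [443.7, 88.9, 98.2]
eef_rot: [0.724, -0.69, 0.0, -0.0]
ft_force: [-0.1, 0.1, 0.1]
width: 85.5
```

```bash
python3 -c "
from h import *
p=eyes.grab_frame('wrist')
for d in eyes.outline_of(p,'urchin_1'): print(d['score'],[fit(p,d['mask'],*s,0) for s in S[3:]])
go([*U[3],0])
"
```

```text
0.88 [(array([445.19068854,  87.92713043]), np.float64(1.0029680899785933))]
0.83 [(array([632.45023213, -25.06304575]), np.float64(0.9885975691354028))]
0.79 [(array([643.84263696, 148.97515989]), np.float64(1.7386634939454224))]
0.73 [(array([642.63226083,  62.87791142]), np.float64(1.9063419272893978))]
t 29.2 pos [443.4  88.8  98.2] F [-0.   0.3 -0.1] w 85.8
tool shift [-0.4 -1.8 98.2] turn [-0.   -0.   -0.01]
```

>>> {"api": "servo_tool", "payload": {
  "deltas": [
    [0,-1.8,12,0,0,0,1],
    [0,0,25,0,0,0,1],
    [0,0,25,0,0,0,1],
    [0,0,20,0,0,0,1],
    [0,0,10,0,0,0,1],
    [0,0,6,0,0,0,1],
    [0,0,0,0,0,0,1],
    [0,0,0,0,0,0,0],
    [0,0,0,0,0,0,0],
    [0,0,0,0,0,0,0],
    [0,0,0,0,0,0,0],
    [0,0,0,0,0,0,0]
  ]
}}

```text
clock: 30.4
eef_pos: [444.9, 88.8, 1.3]
eef_rot: [0.724, -0.69, 0.0, -0.001]
ft_force: [-1.6, 0.9, 7.3]
width: 32.7
```

>>> {"api": "servo_tool", "payload": {
  "deltas": [
    [0,0,0,0,0,0,0],
    [0,0,0,0,0,0,0],
    [0,0,0,0,0,0,0]
  ]
}}

```text
clock: 30.7
eef_pos: [444.9, 88.8, 1.4]
eef_rot: [0.724, -0.69, 0.0, -0.001]
ft_force: [-1.6, 0.7, 7.0]
width: 32.8
```

>>> {"api": "servo_tool", "payload": {
  "deltas": [
    [0,0,-3,0,0,0,0],
    [0,0,-5,0,0,0,0],
    [0,0,-12,0,0,0,0],
    [0,0,-25,0,0,0,0],
    [0,0,-30,0,0,0,0],
    [0,0,-25,0,0,0,0],
    [0,0,0,0,0,0,0],
    [0,0,0,0,0,0,0]
  ]
}}

```text
clock: 31.5
eef_pos: [444.5, 88.6, 100.8]
eef_rot: [0.724, -0.69, 0.0, -0.001]
ft_force: [0.1, -0.2, -1.3]
width: 32.8
```

```bash
python3 -c "
from h import *
go([*T[3],98])
p=eyes.grab_frame('wrist');cv2.imwrite('pics/w10.png',p['color'][:,:,::-1])
"
```

```text
t 31.5 pos [444.5  88.6 100.8] F [ 0.1 -0.2 -1.3] w 32.8
tool shift [-128.9 -186.7    3.1] turn [-0.06  0.05 -0.02]
```

View pics/w10.png

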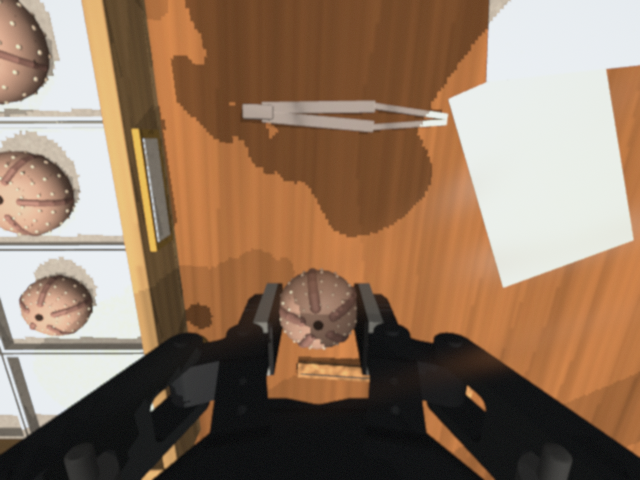

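>>> {"api": "servo_tool", "payload": {
  "deltas": [
    [-8,-12,0,0,0,0,0],
    [-19,-27,0,0,0,0,0],
    [-19,-27,0,0,0,0,0],
    [-19,-27,0,0,0,0,0],
    [-19,-27,0,0,0,0,0],
    [-19,-27,0,0,0,0,0],
    [-15,-22,0,0,0,0,0],
    [-8,-12,0,0,0,0,0],
    [-3,-6,0,0,0,0,0],
    [0,0,0,0,0,0,0],
    [0,0,0,0,0,0,0],
    [0,0,0,0,0,0,0]
  ]
}}

```text
clock: 32.75
eef_pos: [624.5, 225.9, 100.2]
eef_rot: [0.724, -0.69, -0.0, 0.0]
ft_force: [0.1, -0.2, -0.1]
width: 32.5
```

```bash
python3 -c "
from h import *
go([*T[3],14.4])
"
```

```text
t 32.75 pos [624.5 225.9 100.2] F [ 0.1 -0.2 -0.1] w 32.5
tool shift [-0.4 -0.4 85.8] turn [ 0.05 -0.02 -0.01]
```

>>> {"api": "servo_tool", "payload": {
  "deltas": [
    [0,0,10,0,0,0,0],
    [0,0,20,0,0,0,0],
    [0,0,20,0,0,0,0],
    [0,0,18,0,0,0,0],
    [0,0,9,0,0,0,0],
    [0,0,4,0,0,0,0],
    [0,0,1,0,0,0,0],
    [0,0,1,0,0,0,0],
    [0,0,0,0,0,0,0],
    [0,0,0,0,0,0,0]
  ]
}}

```text
clock: 33.75
eef_pos: [625.5, 226.7, 18.1]
eef_rot: [0.724, -0.69, 0.0, -0.001]
ft_force: [0.3, 0.3, -0.8]
width: 32.7
```

>>> {"api": "servo_tool", "payload": {
  "deltas": [
    [0,0,0.7,0,0,0,0],
    [0,0,0.7,0,0,0,0],
    [0,0,0.7,0,0,0,0],
    [0,0,0,0,0,0,0]
  ]
}}

```text
clock: 34.15
eef_pos: [625.1, 226.4, 15.0]
eef_rot: [0.724, -0.69, -0.0, 0.0]
ft_force: [-0.8, 0.2, -0.1]
width: 32.3
```

>>> {"api": "servo_tool", "payload": {
  "deltas": [
    [0,0,0.5,0,0,0,0],
    [0,0,0.5,0,0,0,0],
    [0,0,0.3,0,0,0,0],
    [0,0,0,0,0,0,0]
  ]
}}

```text
clock: 34.55
eef_pos: [625.2, 226.5, 14.5]
eef_rot: [0.724, -0.69, 0.0, -0.0]
ft_force: [-1.1, 0.0, 4.0]
width: 32.7
```

>>> {"api": "servo_tool", "payload": {
  "deltas": [
    [0,0,0,0,0,0,0.43],
    [0,0,0,0,0,0,0.5],
    [0,0,0,0,0,0,0.62],
    [0,0,0,0,0,0,0.62],
    [0,0,-4,0,0,0,0.62],
    [0,0,-10,0,0,0,0.62],
    [0,0,-25,0,0,0,0.62],
    [0,0,-40,0,0,0,0.62],
    [0,20,-20,0,0,0,0.62],
    [0,40,-20,0,0,0,0.62],
    [0,40,-10,0,0,0,0.62],
    [0,40,0,0,0,0,0.62]
  ]
}}

```text
clock: 35.75
eef_pos: [485.2, 220.2, 145.7]
eef_rot: [0.724, -0.69, 0.0, -0.003]
ft_force: [0.3, 1.1, 0.3]
width: 53.1
```

>>> {"api": "servo_tool", "payload": {
  "deltas": [
    [0,40,0,0,0,0,0.62],
    [0,30,0,0,0,0,0.62],
    [0,0,0,0,0,0,0.62],
    [0,0,0,0,0,0,0.62]
  ]
}}

```text
clock: 36.15
eef_pos: [415.7, 216.9, 144.3]
eef_rot: [0.724, -0.689, 0.0, -0.001]
ft_force: [0.4, 0.3, 0.1]
width: 52.7
```

```bash
python3 -c "
from h import *
p=eyes.grab_frame('top');cv2.imwrite('pics/t11.png',cv2.resize(p['color'][60:360,120:520,::-1],(800,600)))
q=eyes.grab_frame('scene');cv2.imwrite('pics/s11.png',cv2.resize(q['color'][160:400,180:500,::-1],(800,600)))
for n,p in (('top',p),('scene',q)):
  for d in eyes.outline_of(p,'urchin_1'):
    f=[fit(p,d['mask'],*s,13) for s in S]; i=int(np.argmin([abs(x[1]-1) for x in f]))
    print(n,round(d['score'],2),i+1,f[i][0].round(1),f[i][1].round(2),[np.round(f[i][0]-t,1).tolist() for t in T if np.linalg.norm(f[i][0]-t)<30])
s=readout.observe();print(s['clock'],s['eef_pos'])
"
```

```text
top 0.88 2 [634.   61.5] 0.99 [[1.4, 2.9]]
top 0.87 3 [629.5 141.8] 0.97 [[0.7, -1.2]]
top 0.83 1 [638.5 -23.7] 0.95 [[1.5, 1.3]]
top 0.78 4 [624.8 228. ] 0.91 [[0.0, 1.7]]
scene 0.95 1 [638.3 -24.4] 0.95 [[1.3, 0.6]]
scene 0.83 2 [634.8  60.4] 0.97 [[2.2, 1.8]]
scene 0.8 4 [625.6 226.7] 0.97 [[0.8, 0.4]]
scene 0.52 3 [629.6 141.6] 1.01 [[0.8, -1.4]]
36.35 [416.36851613 216.64370688 143.01694826]
```

View pics/t11.png

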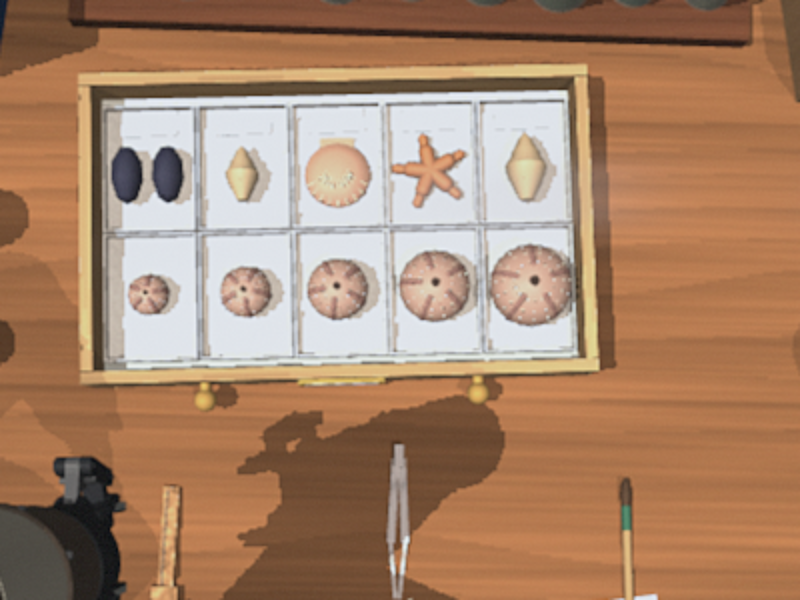

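View pics/s11.png

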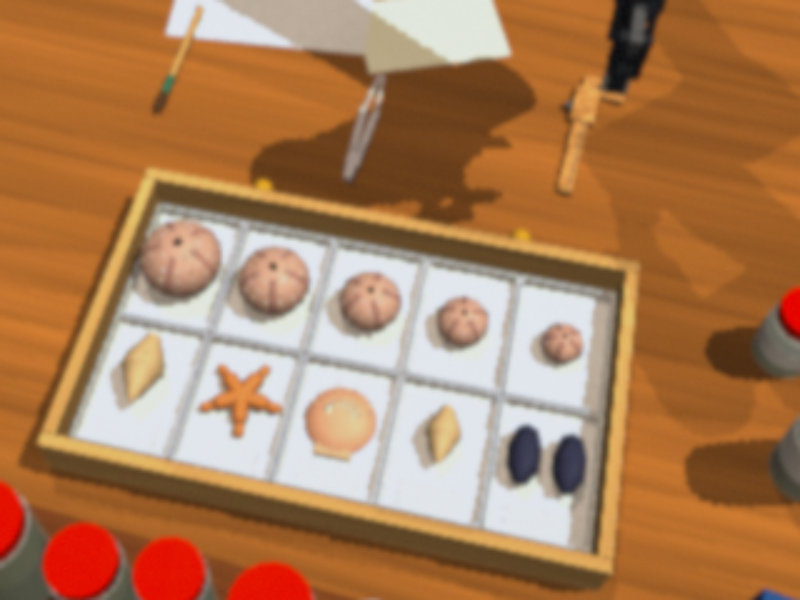

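The row reads in order from large to small. All four tests stand upright, within about 3 mm of their tray centres, and the gripper is clear.

```bash
python3 -c "
from h import *
print(order.job_done())"
```

```text
the job is handed in; nothing more can be done
None
```

The four loose tests are in the four empty trays, in falling size away from the reference test, and the job is handed in. The reference is in the right-hand tray as seen from the robot, so the smallest test is at the far left.

- **Setting down:** I lowered each one until the wrist sensor showed light contact (about 4 to 6 N), then opened the gripper.
- **Final check:** The top and scene views, taken before handing in, show all four upright, mouth side down. Both put each test within about 3.2 mm of its tray centre, with the robot clear of everything. The robot clock stood at about 36 s of the 96 s allowed.
- **Regrip:** I gripped the first test three times before lifting it. The second try pressed about 23 N on the bench side, so I raised the gripper 4 mm and took it again.
- **Disagreements:** The jaws read about 3 mm less than each test's stated width, but every hold was firm. The two cameras differed by up to about 1.7 mm on where the tests stand.

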